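# Hang the tool panel on its two hooks by way of the leaning rest

### The job

Pick up the wooden tool panel that lies on the bench and stand it in the leaning rest, pegs facing out and slots uppermost, and let go of it there. Then take it again by its top edge and hang it by its two slots on the two hooks of the steel stand, pegs facing out from the stand, making sure that both slots are down on their hooks before you let go. Leave the other things on the bench where they are.

Things in the scene. Friction and masses are not known exactly. Their poses are not given: they have to be found in the camera images.
- panel: the tool panel: loose pale wooden board 64 (x) x 250 (y) x 12 (z) mm, about 0.28 kg, lying on its back on the bench at the start. +x points to its top edge, +y to its left end as seen when it hangs, +z out of its front. Origin at the centre of its back face. Four 8 mm steel pegs stand 22 mm out of the front, 14 mm above the bottom edge, at y = -115, -40, 40, 115 mm
- panel_centre (a point): centre of the board, half-way through its thickness, with the panel's axes. The board is solid here (no slot or peg within 35 mm along y): it can be gripped across its 64 mm height while it lies, or across its 12 mm thickness at the top edge
- slot_left (a point): middle of the upper edge of the panel's left slot, half-way through the thickness, at (21, 90, 0) mm from the panel's centre, panel axes; it bears on the hook. The slot goes right through, 29 mm high (down from this edge) and 36 mm wide; 11 mm of wood is left above it
- slot_right (a point): the same for the right slot, at (21, -90, 0) mm from the panel's centre
- rest: the leaning rest, fixed: base 100 x 230 x 8 mm with two plywood cheeks 16 mm wide at y = +95 and -95 mm, open between. Each has a back face rising to +x at 50 degrees to the bench, 42 mm long, a seat square to it for the panel's bottom edge, and a lip 7 mm high, 15 mm in front of the back face. A panel leans in it 40 degrees off upright, front to -x and up. Origin at the bench
- rest_seat (a point): middle of the line where seats and back faces meet, 55 mm above the bench, rest axes (z up). The bottom back edge of the panel lies on this line, the panel's y along the rest's y; the panel's centre is then 16 mm along the rest's +x and 28 mm above this point
- stand: the steel stand, fixed: base 90 x 230 mm, two square posts (16 mm side, tops 162 mm above the bench) at y = +90 and -90 mm, a hook on each pointing to the stand's -x. Open between the posts above a cross bar at 58 mm. Origin on the bench, z up; post fronts at x = +12 mm
- hook_left (a point): seat of the left hook: top of its level part, 154 mm above the bench, 26 mm in front of the post, stand axes. Round bar, 8 mm diameter, level for 10 mm either side of here, then bent up towards the tip (-x); the tip ends 24 mm in front of this point, its top 10 mm above it; the bar's underside is 8 mm below it. A hung panel is upright, front to the stand's -x
- hook_right (a point): the same for the right hook, 180 mm along -y from the left one
- hammer: chasing hammer with a wooden handle, 178 x 72 x 22 mm, lying; bystander; origin under its centre
- wood_block: dark wooden block, 41 x 70 x 24 mm; bystander; origin under its centre
- dapping_cube: brown dapping cube, 48 mm, with round hollows; bystander; origin under its centre
- white_bottle: small white bottle, 37 mm across, 82 mm tall; bystander; origin under its centre
Not all that is in view belongs to the job. Leave any pink look-alike of the rest alone.

How it is judged:
On the way, in this order (a step that is already met when the one before it is completed fails the run):
1. the panel stands in the rest, leaning back, and has been let go (angle between panel_centre's own x axis and vertical between 0.55 and 0.85 rad and angle between the y axis of panel_centre and the y axis of rest, either way round below 0.12 rad and distance between panel_centre and rest_seat below 0.045 m and z of panel_centre in the frame of rest_seat above 0.02 m and y of slot_left in the frame of rest_seat above 0.05 m and contact force between the fingers and panel below 0.1 N and linear speed of panel below 0.03 m/s and angular speed of panel below 0.3 rad/s), for 0.2 s.
2. both slots are down on their hooks while the panel is still held (horizontal distance between slot_left and hook_left below 0.018 m and z of slot_left in the frame of hook_left between -0.005 and 0.005 m and horizontal distance between slot_right and hook_right below 0.018 m and z of slot_right in the frame of hook_right between -0.005 and 0.005 m and contact force between the fingers and panel above 0.5 N), for 0.2 s.
At the end, for the whole second after the job is handed in: The panel hangs upright (within 0.25 rad) and at rest on the stand, its left slot on the left hook and its right slot on the right hook, pegs outward: the upper edge of each slot within 5 mm in height and 18 mm in plan of its hook's seat (horizontal distance between slot_left and hook_left below 0.018 m and z of slot_left in the frame of hook_left between -0.005 and 0.005 m and horizontal distance between slot_right and hook_right below 0.018 m and z of slot_right in the frame of hook_right between -0.005 and 0.005 m and angle between panel_centre's own x axis and vertical below 0.25 rad and contact force between the fingers and panel below 0.1 N and linear speed of panel below 0.03 m/s and angular speed of panel below 0.3 rad/s); the robot touches nothing.
It fails at once if the hammer is moved by more than 30 mm (distance of hammer from where it was at the start of the episode above 0.03 m).
It fails at once if the wood block is moved by more than 30 mm (distance of wood_block from where it was at the start of the episode above 0.03 m).
It fails at once if the dapping cube is moved by more than 30 mm (distance of dapping_cube from where it was at the start of the episode above 0.03 m).
It fails at once if the white bottle is moved by more than 30 mm (distance of white_bottle from where it was at the start of the episode above 0.03 m).
It also fails if it takes over 58 s, if anything falls off the work surface, if the arm or the gripper's body presses on something with over 40 N, if the wrist force passes 120 N, or if a joint passes its speed limit or range.

### The arm

A 7-joint arm with a two-finger parallel gripper is mounted at the origin on a cart in front of the work surface, level with it; the furniture and walls round the work are solid. World frame = base frame: x ahead of the robot, y to its left, z up, the work surface at z = 0. Lengths are in m, angles in rad, forces in N, time in s.
With the tool pointing down it reaches from about 0.4 to 0.85 m from the base axis. Payload 10.4 kg.
Tool frame: the origin (TCP) lies at the centre of the arm's flange, where the gripper is bolted on; the fingertips stand 182 mm ahead of it and the grasp point (between the pads) lies 164 mm ahead of it (r.finger_overhang is the z of the fingertips in the tool frame, in m); z points along the fingers, y is the line along which they close (so a half turn about z gives the same grasp; the last joint's range is limited). The gripper opens to 87 mm and grips with 3 to 60 N. Pads are 19 mm wide; open, the fingers measure 117 mm over their backs; the gripper's body (75 mm by 190 mm) begins 51 mm behind the grasp point.
Start: joints at [-1.368, 0.332, -0.065, 1.46, 0.022, 1.35, -0.088], TCP at [0.14, 0.609, 0.405] pointing down, gripper open.
Joint ranges: [-2.6, 2.6], [-0.5, 2.12], [-1.47, 1.34], [0.16, 2.42], [-1.27, 4.41], [0.06, 2.06], [-2.6, 2.6]. Speed limits (rad/s): [2.22, 2.22, 2.79, 2.79, 3.14, 3.14, 3.14].

### API

Orientations are given as [roll, pitch, yaw] about the fixed x, y, z axes, in that order (R = Rz(yaw) Ry(pitch) Rx(roll)).
In Python, from cell import r, camera, job, models gives the robot as it stands. The module is installed in compiled form; this text tells all that it offers.
- The arm moves only by the shell command python3 -m creep 'ROWS' [OPENING] [FORCE]. ROWS is JSON, a list of rows, each an object with "delta_pos": the shift along the tool's x, y, z in mm, a list of three; "dr": the turn, a rotation vector about the tool's x, y, z in degrees, a list of three. A call has 1 to 20 rows; each row shifts and turns the commanded pose from where the row before left it, along the tool's axes as they then stand; what a row does not reach is not made up. A row lasts 1/8 s, in which the tool goes at most 62.5 mm and 10.7 degrees, less where a joint would pass 70% of its speed; a pose out of reach is approached as far as the arm can. A call is refused whole if a number of a shift passes 62.5 or a number of a turn 10.7, either way. A call with a gripper value outside its range is refused whole. OPENING is the closure in counts, from 0 (fully open) to 255 (shut), set as the call begins (- or left out, the last holds). The fingers move at their own pace and stop on an object; FORCE is the grip in N (left out, the last holds). Time passes only in rows, so rows that do not move let the fingers close. It gives the time, the measured TCP pose, the force, the opening and the grip force at its end, in the units of the state.
- r.get_state(): the state, without advancing time (a new reading comes with each control period).
- camera(name): name is "side" or "top" or "wrist"; returns a dict with "image" (384x512x3 uint8, red, green, blue), "fov_y" (degrees; the focal length in pixels is half the picture's height over the tangent of half this angle, whatever the lens; pixels are square), "cx", "cy" (the principal point, pixels), "k1" (the pictures are not rectified: a ray, as slopes to the right and down, at radius r is drawn at 1 + k1 r^2 times it, then the intrinsics apply), "R" (3x3) and "t" (3): a world point X has camera coordinates R X + t. Camera axes: x right, y down, z forward; pixel columns grow to the right and rows downward; lengths in m; the calibration is good to about 2 mm. A picture is of the moment at which its call begins. There is no depth.
- job.finish_job(): hands the job in; it is judged then, once.
Trained networks look in the newest picture that a camera, given by its name, has taken for a name from the list of things; names that differ only in an ending like _2 or _b are one class to them, and where a whole thing is asked for, a point or a joint stands for the part that bears it (a point fixed in the world has none). Each returns a list of dicts, best first, with "p" (0 to 1); they miss things now and then, are a little off and sometimes report something else, mostly with a low value. They report only what shows in the picture. A call takes as long as a camera call. They do not tell look-alikes from the thing itself.
- models.look_for(query, camera): "centre" ([column, row] as shares, 0 to 1, of the picture: columns of its width, rows of its height, amid what is visible of it).
The state is a dict: "time_s": time; "qpos": joint angles; "joint_velocities": joint speeds; "joint_efforts": joint torques, N m; "ee_pos": TCP position; "orientation": TCP orientation; "contact_force": force on the tool from outside, world axes, zero at the start; "wrist_torque": the same for the moment, N m; "opening": finger opening in m; "finger_force": force on a finger pad.
Only numpy, scipy, OpenCV 4.12 (cv2) and the standard library are available. Lean on these libraries where they do the work, as an engineer would, in place of code of your own. Each camera call takes 0.05 s, during which the arm holds its last target. There are 200 camera calls.

## Working session

There is one attempt and no reset: what is moved stays moved. The work goes in short steps, Python scripts to look and compute and a shell command to move; the robot and the scene stay as the last step left them, time stands still between calls to the robot, and variables do not carry over. Pictures are saved under pics/ and viewed, at most 10 in all, crops included, and the job is handed in when it is done.

```bash
mkdir -p pics; cat > h.py <<'E'
import numpy as np, cv2
from scipy.spatial.transform import Rotation as Ro
from cell import r, camera, job, models
def K(c):
    f=192/np.tan(np.radians(c["fov_y"])/2); return f
def proj(c,X):
    p=(np.asarray(c["R"])@np.atleast_2d(X).T).T+np.asarray(c["t"]); s=p[:,:2]/p[:,2:]
    return s*(1+c["k1"]*(s**2).sum(1,keepdims=True))*K(c)+[c["cx"],c["cy"]]
def ray(c,uv):
    f=K(c); d=(np.asarray(uv,float)-[c["cx"],c["cy"]])/f; s=d.copy()
    for _ in range(20): s=d/(1+c["k1"]*(s@s))
    R=np.asarray(c["R"]); return -R.T@np.asarray(c["t"]), R.T@np.array([s[0],s[1],1])
def onz(c,uv,z):
    o,d=ray(c,uv); return o+d*(z-o[2])/d[2]
def save(c,name,box=None,sc=1):
    im=c["image"][:,:,::-1]
    if box: im=im[box[1]:box[3],box[0]:box[2]]
    cv2.imwrite("pics/"+name,cv2.resize(im,None,fx=sc,fy=sc,interpolation=cv2.INTER_CUBIC))
E
python3 - <<'E'
from h import *
ims=[]
for n in ("side","top"):
    c=camera(n); ims.append(c["image"])
    print(n,c["fov_y"],c["k1"],np.round(-np.asarray(c["R"]).T@c["t"],3))
    for q in ("panel","rest","stand","hook_left","hook_right","rest_seat","slot_left","slot_right","hammer","wood_block","white_bottle","dapping_cube"):
        print(q,[(round(d["p"],2),np.round(np.array(d["centre"])*[512,384]).tolist()) for d in models.look_for(q,n)][:3])
    save(c,n+"0.png",sc=1.5)
print(r.get_state())
E
```

```text
side 56.698050903217116 -0.10041142990151626 [-0.143  1.168  0.681]
panel []
rest [(0.98, [175.0, 296.0]), (0.75, [236.0, 231.0])]
stand [(0.72, [267.0, 174.0])]
hook_left []
hook_right [(0.72, [268.0, 178.0])]
rest_seat [(0.89, [180.0, 295.0])]
slot_left []
slot_right []
hammer []
wood_block [(0.67, [261.0, 195.0])]
white_bottle [(0.55, [194.0, 223.0])]
dapping_cube [(0.51, [244.0, 184.0])]
top 53.37829583393738 -0.05385903338055504 [0.487 0.164 1.479]
panel [(0.96, [303.0, 218.0])]
rest [(0.74, [206.0, 212.0]), (0.62, [111.0, 219.0])]
stand [(0.96, [335.0, 163.0])]
hook_left [(0.93, [331.0, 165.0])]
hook_right [(0.85, [336.0, 164.0])]
rest_seat [(0.73, [114.0, 215.0]), (0.61, [208.0, 213.0]), (0.31, [278.0, 176.0])]
slot_left [(0.68, [308.0, 215.0])]
slot_right [(0.64, [303.0, 219.0]), (0.56, [393.0, 205.0])]
hammer [(0.67, [394.0, 205.0])]
wood_block [(0.58, [280.0, 177.0])]
white_bottle [(0.42, [182.0, 169.0])]
dapping_cube [(0.53, [280.0, 150.0])]
{'time_s': 1.3, 'qpos': array([-1.36757862,  0.33219939, -0.06472066,  1.46011928,  0.02155908,
        1.34991608, -0.08847489]), 'joint_velocities': array([-6.22913019e-04, -1.50287655e-03,  3.19267984e-05,  6.59879228e-04,
        1.68457059e-04, -1.07139177e-04, -2.35186999e-03]), 'joint_efforts': array([-1.35466397e-05, -6.23057985e+01,  2.44834187e-02, -3.90110528e+01,
       -6.11651433e-02,  3.19419627e-02,  8.18955016e-06]), 'ee_pos': array([0.1399074 , 0.60913618, 0.40476673]), 'orientation': array([ 3.14154456e+00, -6.27494377e-05,  2.91581428e+00]), 'contact_force': array([ 0.41234096, -0.90734798, -0.15750657]), 'wrist_torque': array([-0.02863122,  0.02301678, -0.02046795]), 'finger_force': 0.0, 'opening': 0.08655684887982187}
```

View pics/top0.png

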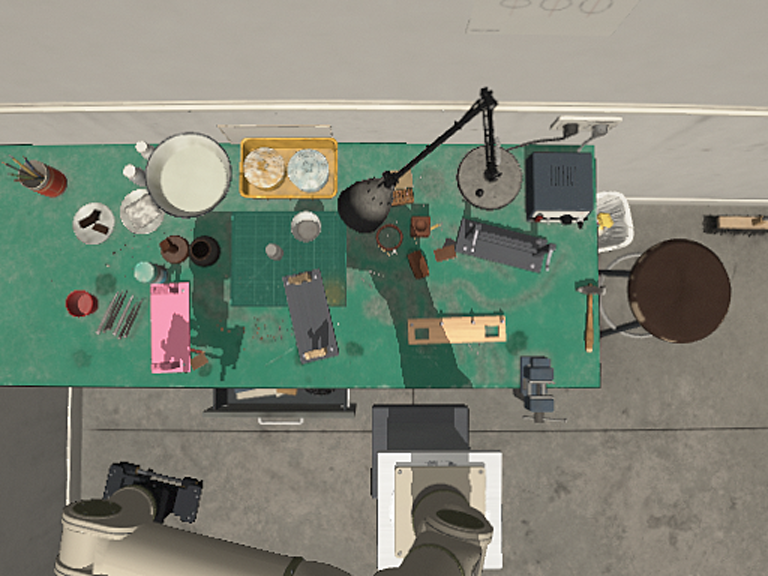

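View pics/side0.png

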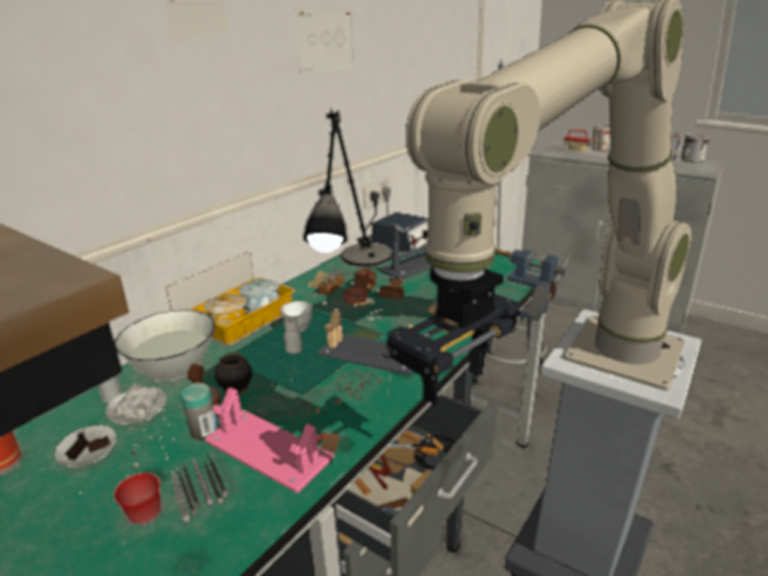

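```bash
python3 - <<'E'
from h import *
c=camera("top"); save(c,"crop1.png",(182,135,382,265),4)
E
```

```text
(no output)
```

View pics/crop1.png

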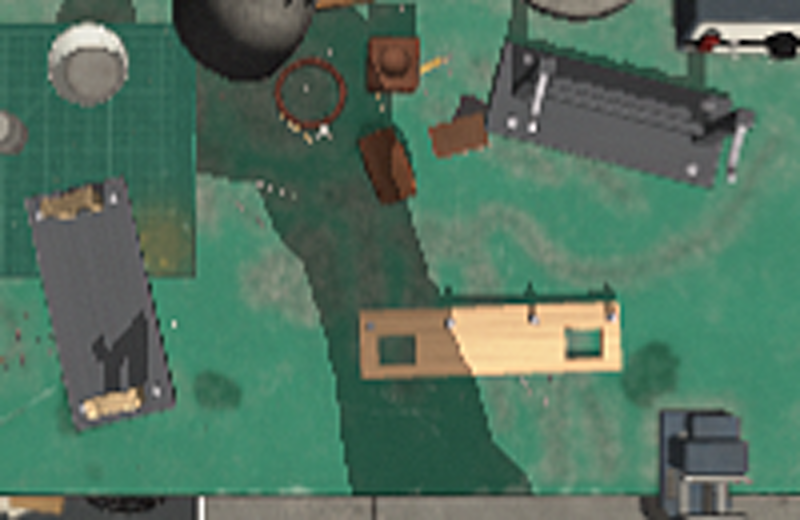

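```bash
python3 - <<'E'
from h import *
c=camera("top"); f=lambda u,v,z: onz(c,(182+(u-1.5)/4,135+(v-1.5)/4),z)
def show(n,pts,z):
    P=np.array([f(*p,z)[:2] for p in pts]); print(n,P.round(4).tolist(),"mean",P.mean(0).round(4),"sides",np.linalg.norm(P-np.roll(P,-1,0),axis=1).round(3)); return P
P=show("panel",[(360,312),(618,302),(622,370),(362,379)],.012); 
y=P[1]+P[2]-P[0]-P[3]; print("panel y dir",np.degrees(np.arctan2(y[1],y[0])))
P=show("rest",[(27,200),(122,180),(175,407),(78,432)],.008)
y=P[1]+P[0]-P[2]-P[3]; print("rest long dir",np.degrees(np.arctan2(y[1],y[0])))
P=show("stand",[(510,42),(0,0),(712,187),(490,128)],.008)
P=show("hooks",[(532,130),(732,180),(545,65),(746,118)],.154)
w=camera("wrist"); print(w["fov_y"],w["k1"],(-np.asarray(w["R"]).T@w["t"]).round(3)); s=r.get_state(); T=Ro.from_euler("xyz",s["orientation"]).as_matrix()
print("cam in tool",(T.T@(-np.asarray(w["R"]).T@w["t"]-s["ee_pos"])).round(3),(np.asarray(w["R"])@T).round(3)); print(T.round(3))
E
```

```text
panel [[0.4882, 0.0818], [0.4981, -0.1668], [0.4329, -0.1701], [0.4241, 0.0799]] mean [ 0.4608 -0.0438] sides [0.249 0.065 0.25  0.064]
panel y dir -87.85021937200548
rest [[0.5953, 0.4031], [0.6149, 0.3114], [0.3968, 0.2588], [0.3727, 0.3516]] mean [0.4949 0.3312] sides [0.094 0.224 0.096 0.228]
rest long dir 13.278665941400668
stand [[0.7509, -0.0649], [0.7907, 0.4321], [0.6098, -0.2609], [0.6665, -0.0448]] mean [0.7045 0.0154] sides [0.499 0.716 0.223 0.087]
hooks [[0.647, -0.0609], [0.6038, -0.2365], [0.7044, -0.0728], [0.6585, -0.2499]] mean [ 0.6534 -0.155 ] sides [0.181 0.192 0.183 0.189]
62.03396010971661 -0.0040921790523119365 [0.077 0.625 0.384]
cam in tool [0.065 0.001 0.021] [[ 0.001  1.    -0.001]
 [-0.971  0.    -0.24 ]
 [-0.24   0.001  0.971]]
[[-0.975  0.224 -0.   ]
 [ 0.224  0.975  0.   ]
 [ 0.     0.    -1.   ]]
```

```bash
python3 -m creep '[{"delta_pos":[-48,-25,-6],"dr":[0,0,0]},{"delta_pos":[-48,-25,-6],"dr":[0,0,0]},{"delta_pos":[-48,-25,-6],"dr":[0,0,0]},{"delta_pos":[-48,-25,-6],"dr":[0,0,0]},{"delta_pos":[-48,-25,-6],"dr":[0,0,0]},{"delta_pos":[-48,-25,-6],"dr":[0,0,0]},{"delta_pos":[-48,-25,-6],"dr":[0,0,0]},{"delta_pos":[-48,-25,-6],"dr":[0,0,0]},{"delta_pos":[0,0,0],"dr":[0,0,0]}]'
python3 - <<'E'
from h import *
w=camera("wrist"); save(w,"wrist1.png",sc=1.5); print(r.get_state()["ee_pos"])
E
```

```text
time_s: 2.58
ee_pos: [0.4726, 0.3243, 0.4534]
orientation: [-3.141, 0.002, 2.908]
contact_force: [-0.0, 0.2, -0.2]
opening: 0.087
finger_force: 0.0
[0.47066111 0.32667712 0.45293759]
```

View pics/wrist1.png

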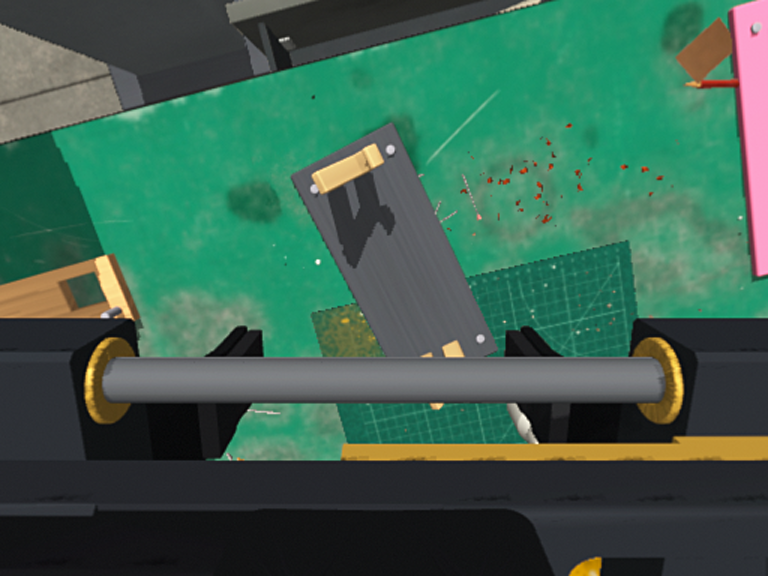

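```bash
python3 - <<'E'
from h import *
w=camera("wrist"); a=cv2.resize(w["image"][75:185,185:285],None,fx=4,fy=4,interpolation=cv2.INTER_CUBIC)
s=camera("side"); b=cv2.resize(s["image"][195:260,190:290],None,fx=4,fy=4,interpolation=cv2.INTER_CUBIC)
b=cv2.copyMakeBorder(b,0,440-b.shape[0],0,0,cv2.BORDER_CONSTANT)
cv2.imwrite("pics/c2.png",np.hstack([a,b])[:,:,::-1])
E
```

```text
(no output)
```

View pics/c2.png

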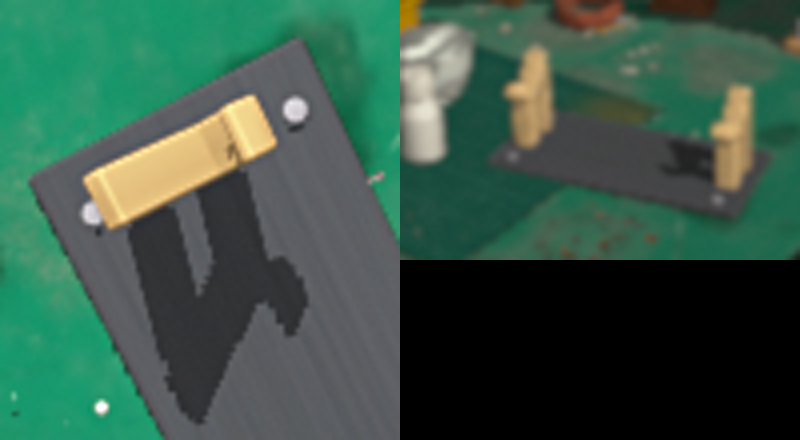

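```bash
python3 - <<'E'
from h import *
w=camera("wrist"); W=lambda u,v,z: onz(w,(185+(u-1.5)/4,75+(v-1.5)/4),z)
A=W(32,180,.008);B=W(302,40,.008); print("wrist near-corners",A.round(4),B.round(4),np.linalg.norm(A-B))
e=B-A; print("x_r azimuth",np.degrees(np.arctan2(-e[1],-e[0])))
yaw=np.radians(-76.7); X=np.array([np.cos(yaw),np.sin(yaw),0]);Y=np.array([-X[1],X[0],0])
o=(A+B)/2+Y*.115; o[2]=0; print("origin from wrist",o.round(4))
def draw(c,im,off,sc,org):
    for d,col in ((0,(255,0,0)),):
      for s in (-1,1):
        prof=[(27,32.2),(0,0),(-11.5,9.6),(-7,15)]
        L=[[org+X*(px/1000+d)+Y*s*yy+[0,0,.055+pz/1000] for px,pz in prof] for yy in (.087,.103)]
        L=[np.round((proj(c,np.array(l))-off)*sc+sc/2-.5).astype(int) for l in L]
        for l in L: cv2.polylines(im,[l],False,col,1)
        for a,b in zip(*L): cv2.line(im,a.tolist(),b.tolist(),(0,0,255),1)
    return im
a=cv2.resize(w["image"][75:175,185:285],None,fx=4,fy=4,interpolation=cv2.INTER_CUBIC)
t=camera("top"); b=cv2.resize(t["image"][170:250,180:240],None,fx=5,fy=5,interpolation=cv2.INTER_CUBIC)
org=np.array([.4949,.3312,0])
draw(w,a,[185,75],4,org); draw(t,b,[180,170],5,org)
cv2.imwrite("pics/c3.png",np.hstack([a,b])[:,:,::-1])
E
```

```text
wrist near-corners [0.3958 0.264  0.008 ] [0.3731 0.3586 0.008 ] 0.09732433965171648
x_r azimuth -76.53621687051044
origin from wrist [0.4964 0.3378 0.    ]
```

View pics/c3.png

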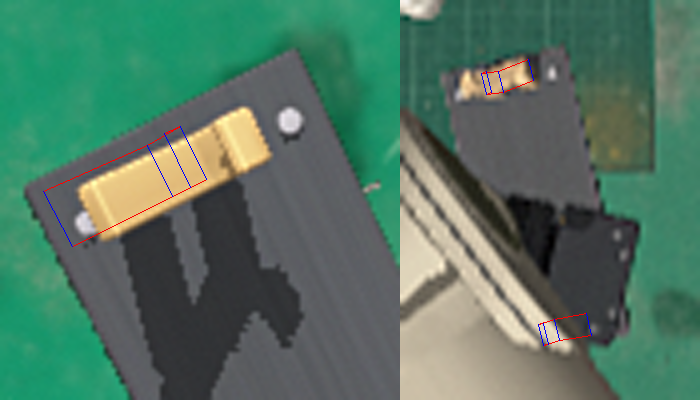

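```bash
python3 -m creep '[{"delta_pos":[-11,-52,24],"dr":[0,0,0]},{"delta_pos":[-11,-52,24],"dr":[0,0,0]},{"delta_pos":[-11,-52,24],"dr":[0,0,0]},{"delta_pos":[-11,-52,24],"dr":[0,0,0]},{"delta_pos":[-11,-52,24],"dr":[0,0,0]},{"delta_pos":[-11,-52,24],"dr":[0,0,0]},{"delta_pos":[-11,-52,24],"dr":[0,0,0]},{"delta_pos":[0,0,0],"dr":[0,0,10.6]},{"delta_pos":[0,0,0],"dr":[0,0,10.6]},{"delta_pos":[0,0,0],"dr":[0,0,10.6]},{"delta_pos":[0,0,0],"dr":[0,0,10.6]},{"delta_pos":[0,0,0],"dr":[0,0,10.6]},{"delta_pos":[0,0,0],"dr":[0,0,10.6]},{"delta_pos":[0,0,0],"dr":[0,0,10.6]},{"delta_pos":[0,0,0],"dr":[0,0,0]}]'
python3 - <<'E'
from h import *
w=camera("wrist"); s=camera("side"); im=w["image"].copy()
# overlay estimated panel outline
c=np.array([.4608,-.0438,.012]); a=np.radians(-87.85); py=np.array([np.cos(a),np.sin(a),0]); px=np.array([py[1],-py[0],0])
q=np.array([c+px*i*.032+py*j*.125 for i,j in ((-1,-1),(-1,1),(1,1),(1,-1))])
cv2.polylines(im,[np.round(proj(w,q)).astype(int)],True,(255,0,0),1)
cv2.imwrite("pics/w2.png",cv2.resize(im,None,fx=1.5,fy=1.5)[:,:,::-1])
st=r.get_state(); print(st["ee_pos"],st["orientation"],st["qpos"].round(3))
E
```

```text
time_s: 4.7
ee_pos: [0.4629, -0.0427, 0.2847]
orientation: [3.141, -0.0, 1.624]
contact_force: [0.9, -0.0, 0.1]
opening: 0.0873
finger_force: 0.0
[ 0.46292736 -0.04307287  0.28473289] [ 3.14154615e+00 -2.86560137e-04  1.62653344e+00] [-0.55   0.084  0.573  2.04  -0.054  1.031  0.105]
```

View pics/w2.png

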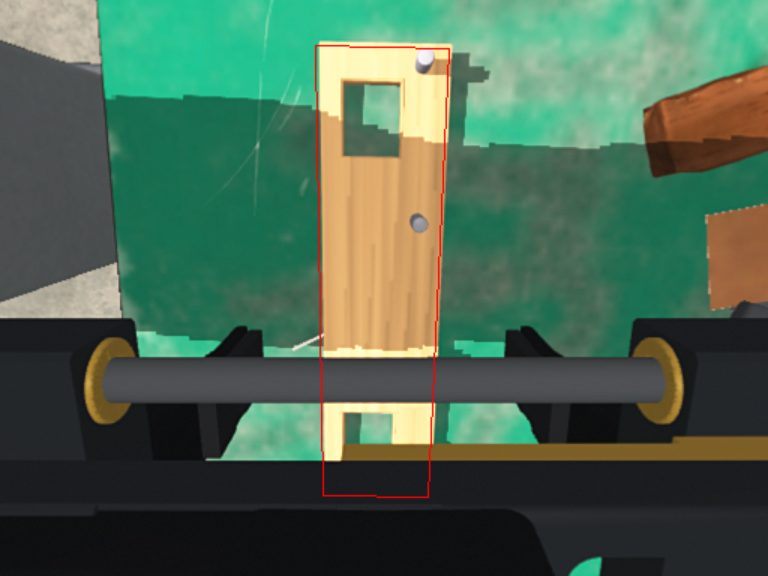

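```bash
python3 -m creep '[{"delta_pos":[1,0,50],"dr":[0,0,0]},{"delta_pos":[1,0,32],"dr":[0,0,0]},{"delta_pos":[0,0,16.5],"dr":[0,0,0]},{"delta_pos":[0,0,0],"dr":[0,0,0]},{"delta_pos":[0,0,0],"dr":[0,0,0]}]'
python3 -m creep '[{"delta_pos":[0,0,0],"dr":[0,0,0]},{"delta_pos":[0,0,0],"dr":[0,0,0]},{"delta_pos":[0,0,0],"dr":[0,0,0]},{"delta_pos":[0,0,0],"dr":[0,0,0]}]' 255 25
```

```text
time_s: 5.42
ee_pos: [0.4634, -0.0418, 0.1873]
orientation: [3.14, -0.0, 1.621]
contact_force: [0.6, 0.5, 0.1]
opening: 0.0873
finger_force: 0.0
time_s: 5.92
ee_pos: [0.4628, -0.0417, 0.1864]
orientation: [-3.141, -0.0, 1.621]
contact_force: [-2.0, 1.2, 5.4]
opening: 0.0635
finger_force: 25.0
```

```bash
cat > plan.py <<'E'
from h import *
from scipy.spatial.transform import Slerp
def rows(p0,R0,p1,R1,n):
    sl=Slerp([0,1],Ro.concatenate([R0,R1])); out=[]
    for i in range(n):
        Ra,Rb=sl(i/n),sl((i+1)/n); d=Ra.inv().apply((p1-p0)/n)*1000; w=np.degrees((Ra.inv()*Rb).as_rotvec()); out.append((d.round(1).tolist(),w.round(2).tolist()))
    return out
def cur(): s=r.get_state(); return s["ee_pos"],Ro.from_euler("xyz",s["orientation"]),s
yaw=np.radians(-76.6); Xr=np.array([np.cos(yaw),np.sin(yaw),0]);Yr=np.array([-Xr[1],Xr[0],0]);Z=np.array([0,0,1.])
C50=np.cos(np.radians(50));S50=np.sin(np.radians(50))
PX=Xr*C50+Z*S50; PZ=-Xr*S50+Z*C50; PC=np.array([.4947,.3309,.083])
Rplace=Ro.from_matrix(np.stack([-Yr,-PX,-PZ],1))
E
python3 - <<'E'
from plan import *
p,R,s=cur(); p1=p+[0,0,.15]
Pre=PC+PX*.014+PZ*.008+PZ*.1804
print("pre",Pre)
# yaw-only orientation: tool x=-Yr, z down
Ry=Ro.from_matrix(np.stack([-Yr,np.cross(-Z,-Yr),-Z],1))
p2=Pre+[0,0,.10]
for n,a in (("S1",rows(p1,R,p2,Ry,10)),("S2",rows(p2,Ry,p2,Rplace,5)),("S3",rows(p2,Rplace,Pre,Rplace,2))):
    print(n); [print(x) for x in a]
print(s["finger_force"],s["qpos"].round(2))
E
```

```text
pre [0.46333901 0.46253968 0.21482581]
S1
([50.4, 2.6, 2.2], [0.0, -0.0, -10.05])
([49.1, 11.3, 2.2], [0.0, -0.0, -10.05])
([46.4, 19.7, 2.2], [0.0, -0.0, -10.05])
([42.3, 27.5, 2.2], [0.0, -0.0, -10.05])
([36.8, 34.5, 2.2], [0.0, -0.0, -10.05])
([30.2, 40.4, 2.2], [0.0, -0.0, -10.05])
([22.7, 45.0, 2.2], [0.0, -0.0, -10.05])
([14.5, 48.3, 2.2], [0.0, -0.0, -10.05])
([5.8, 50.1, 2.2], [0.0, -0.0, -10.05])
([-3.0, 50.3, 2.2], [0.0, -0.0, -10.05])
S2
([0.0, 0.0, 0.0], [10.0, -0.0, 0.0])
([0.0, 0.0, 0.0], [10.0, -0.0, -0.0])
([0.0, 0.0, 0.0], [10.0, -0.0, -0.0])
([0.0, 0.0, 0.0], [10.0, 0.0, 0.0])
([0.0, 0.0, 0.0], [10.0, -0.0, 0.0])
S3
([0.0, 38.3, 32.1], [0.0, 0.0, 0.0])
([0.0, 38.3, 32.1], [0.0, 0.0, 0.0])
24.986283481121063 [-0.51  0.27  0.55  2.11 -0.19  0.81  0.21]
```

```bash
python3 -m creep '[{"delta_pos":[0,0,-50],"dr":[0,0,0]},{"delta_pos":[0,0,-50],"dr":[0,0,0]},{"delta_pos":[0,0,-50],"dr":[0,0,0]},{"delta_pos":[50.4,2.6,2],"dr":[0,0,-10.05]},{"delta_pos":[49.1,11.3,2],"dr":[0,0,-10.05]},{"delta_pos":[46.4,19.7,2],"dr":[0,0,-10.05]},{"delta_pos":[42.3,27.5,2],"dr":[0,0,-10.05]},{"delta_pos":[36.8,34.5,2],"dr":[0,0,-10.05]},{"delta_pos":[30.2,40.4,2],"dr":[0,0,-10.05]},{"delta_pos":[22.7,45,2],"dr":[0,0,-10.05]},{"delta_pos":[14.5,48.3,2],"dr":[0,0,-10.05]},{"delta_pos":[5.8,50.1,2],"dr":[0,0,-10.05]},{"delta_pos":[-3,50.3,2],"dr":[0,0,-10.05]},{"delta_pos":[0,0,0],"dr":[10,0,0]},{"delta_pos":[0,0,0],"dr":[10,0,0]},{"delta_pos":[0,0,0],"dr":[10,0,0]},{"delta_pos":[0,0,0],"dr":[10,0,0]},{"delta_pos":[0,0,0],"dr":[10,0,0]},{"delta_pos":[0,0,0],"dr":[0,0,0]},{"delta_pos":[0,0,0],"dr":[0,0,0]}]'
python3 - <<'E'
from plan import *
p,R,s=cur(); Pre=PC+PX*.014+PZ*.008+PZ*.1804
for x in rows(p,R,Pre,Rplace,3): print(x)
print(s["qpos"].round(2),s["finger_force"],s["opening"])
w=camera("side"); save(w,"s3.png",(150,120,350,270),4)
E
```

```text
time_s: 8.43
ee_pos: [0.4637, 0.4625, 0.316]
orientation: [-2.273, -0.0, -2.908]
contact_force: [0.2, -0.6, -3.6]
opening: 0.0634
finger_force: 25.0
([0.1, 25.8, 21.7], [0.08, -0.01, -0.01])
([0.1, 25.8, 21.7], [0.08, -0.01, -0.01])
([0.1, 25.8, 21.7], [0.08, -0.01, -0.01])
[-1.19  0.68  0.3   1.31  0.47  1.75  0.85] 24.96822863817215 0.06343771597634504
```

View pics/s3.png

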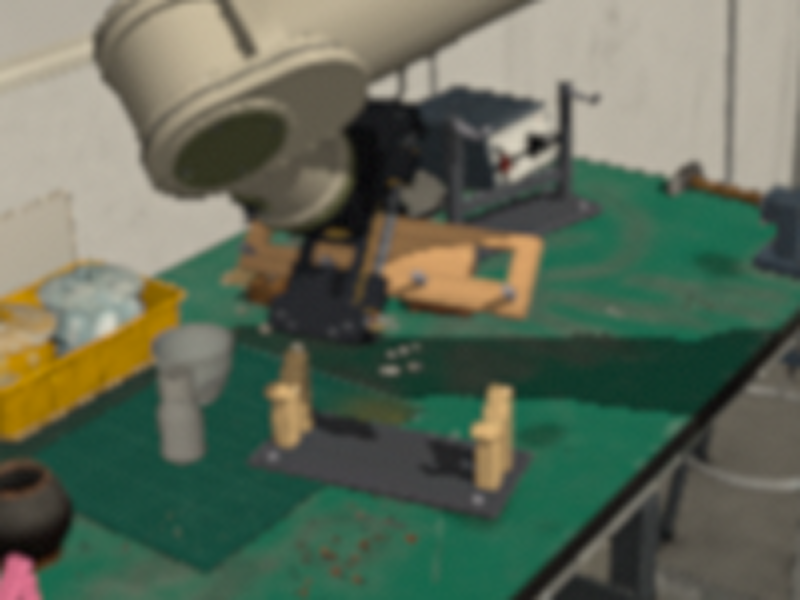

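```bash
python3 - <<'E'
from plan import *
c=camera("side"); im=cv2.resize(c["image"][195:260,200:295],None,fx=8,fy=8,interpolation=cv2.INTER_CUBIC)
S=np.array([.491,.3465,.055])
for s in (-1,1):
    L=[[S+Xr*px/1000+Yr*s*yy+[0,0,pz/1000] for px,pz in [(27,32.2),(0,0),(-11.5,9.6),(-7,15)]] for yy in (.087,.103)]
    L=[np.round((proj(c,np.array(l))-[200,195])*8+3.5).astype(int) for l in L]
    for l in L: cv2.polylines(im,[l],False,(255,0,0),1)
    for a,b in zip(*L): cv2.line(im,a.tolist(),b.tolist(),(0,0,255),1)
o=np.array([.4955,.3340,.008]); q=np.array([o+Xr*i*.05+Yr*j*.115 for i,j in ((-1,-1),(-1,1),(1,1),(1,-1))])
cv2.polylines(im,[np.round((proj(c,q)-[200,195])*8+3.5).astype(int)],True,(255,255,0),1)
cv2.imwrite("pics/s4.png",im[:,:,::-1])
E
```

```text
(no output)
```

View pics/s4.png

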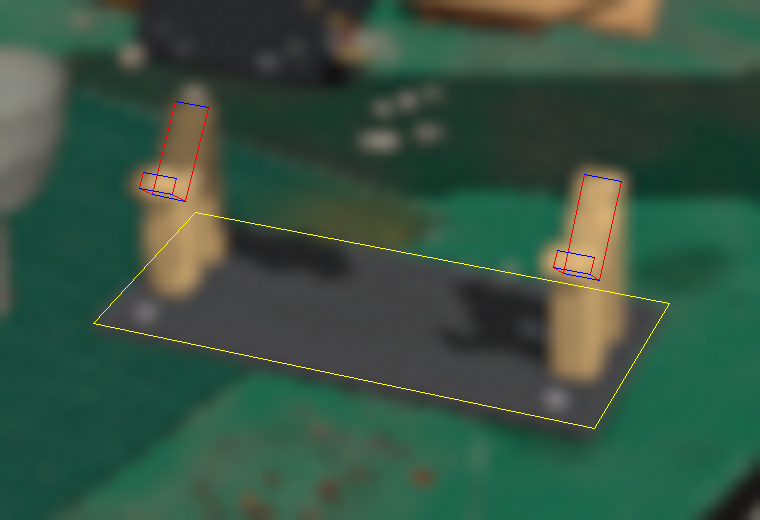

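```bash
python3 -m creep '[{"delta_pos":[0,26,21.7],"dr":[0,0,0]},{"delta_pos":[0,26,21.7],"dr":[0,0,0]},{"delta_pos":[0,25.5,21.7],"dr":[0,0,0]},{"delta_pos":[0,0,3],"dr":[0,0,0]},{"delta_pos":[0,0,3],"dr":[0,0,0]},{"delta_pos":[0,0,0],"dr":[0,0,0]},{"delta_pos":[0,0,0],"dr":[0,0,0]}]'
python3 -m creep '[{"delta_pos":[0,0,1.5],"dr":[0,0,0]},{"delta_pos":[0,0,0],"dr":[0,0,0]}]'
python3 -m creep '[{"delta_pos":[0,0,1.5],"dr":[0,0,0]},{"delta_pos":[0,0,0],"dr":[0,0,0]}]'
```

```text
time_s: 9.4
ee_pos: [0.4647, 0.4583, 0.2123]
orientation: [-2.27, 0.001, -2.908]
contact_force: [0.2, 0.6, -3.7]
opening: 0.0639
finger_force: 25.0
time_s: 9.65
ee_pos: [0.4649, 0.4568, 0.2103]
orientation: [-2.269, 0.0, -2.908]
contact_force: [-0.4, 0.0, -3.2]
opening: 0.0635
finger_force: 25.0
time_s: 9.9
ee_pos: [0.4652, 0.4556, 0.2091]
orientation: [-2.269, -0.0, -2.909]
contact_force: [-0.5, 0.2, -3.0]
opening: 0.0636
finger_force: 25.0
```

```bash
for i in 1; do python3 -m creep '[{"delta_pos":[0,0,1.5],"dr":[0,0,0]},{"delta_pos":[0,0,0],"dr":[0,0,0]}]' | grep -E "ee|contact"
python3 -m creep '[{"delta_pos":[0,0,1.5],"dr":[0,0,0]},{"delta_pos":[0,0,0],"dr":[0,0,0]}]'| grep -E "ee|contact"
python3 -m creep '[{"delta_pos":[0,0,1.0],"dr":[0,0,0]},{"delta_pos":[0,0,0],"dr":[0,0,0]}]'| grep -E "ee|contact"; done
```

```text
ee_pos: [0.4654, 0.4545, 0.2082]
contact_force: [0.1, 0.5, -3.1]
ee_pos: [0.4656, 0.4537, 0.2076]
contact_force: [-0.6, 2.0, -1.4]
ee_pos: [0.4655, 0.4536, 0.2076]
contact_force: [-3.8, 4.0, 4.1]
```

```bash
python3 -m creep '[{"delta_pos":[0,0,-1.2],"dr":[0,0,0]},{"delta_pos":[0,5,0],"dr":[0,0,0]},{"delta_pos":[0,5,0],"dr":[0,0,0]},{"delta_pos":[0,0,0],"dr":[0,0,0]}]' | grep -E "ee|contact"
python3 -m creep '[{"delta_pos":[0,1.5,0],"dr":[0,0,0]},{"delta_pos":[0,0,0],"dr":[0,0,0]}]'| grep -E "ee|contact"
python3 -m creep '[{"delta_pos":[0,1.5,0],"dr":[0,0,0]},{"delta_pos":[0,0,0],"dr":[0,0,0]}]'| grep -E "ee|contact"
python3 - <<'E'
from plan import *
p,R,s=cur(); pc=p+R.apply([0,0,.1804]); d=pc-PC; print(pc.round(4),"rest-frame err mm: y,px,pz",(1000*np.array([d@Yr,d@PX,d@PZ])).round(1),"force along px,pz",(s["contact_force"]@PX).round(1),(s["contact_force"]@PZ).round(1))
E
```

```text
ee_pos: [0.4643, 0.4602, 0.1997]
contact_force: [1.7, 2.6, 2.0]
ee_pos: [0.4644, 0.4605, 0.1995]
contact_force: [0.1, 0.2, 8.8]
ee_pos: [0.4646, 0.4609, 0.199]
contact_force: [0.5, -2.4, 11.4]
[0.4966 0.3261 0.0834] rest-frame err mm: y,px,pz [ 0.7  3.6 -3.6] force along px,pz 10.2 5.5
```

```bash
python3 -m creep '[{"delta_pos":[0,-1,0],"dr":[0,0,0]},{"delta_pos":[0,0,0],"dr":[0,0,0]}]' | grep -E "ee|contact"
python3 -m creep '[{"delta_pos":[0,0,0],"dr":[0,0,0]},{"delta_pos":[0,0,0],"dr":[0,0,0]},{"delta_pos":[0,0,0],"dr":[0,0,0]},{"delta_pos":[0,0,0],"dr":[0,0,0]},{"delta_pos":[0,0,0],"dr":[0,0,0]}]' 0
python3 -m creep '[{"delta_pos":[0,0,-30],"dr":[0,0,0]},{"delta_pos":[0,0,-50],"dr":[0,0,0]},{"delta_pos":[0,-25,-50],"dr":[0,0,0]},{"delta_pos":[0,0,0],"dr":[0,0,0]}]'
python3 - <<'E'
from plan import *
c=camera("side"); 
P=PC+PX*.0036-PZ*.0036+Yr*.0007
for q in ("slot_left","slot_right","panel"): print(q,[(round(d["p"],2),np.round(np.array(d["centre"])*[512,384],1).tolist()) for d in models.look_for(q,"side")][:2])
print("pred slot centres",proj(c,np.array([P+PX*.0065+Yr*.09,P+PX*.0065-Yr*.09,P])).round(1).tolist(),(P).round(4))
im=c["image"].copy(); q=np.array([P+PX*i*.032+Yr*j*.125+PZ*.006 for i,j in ((-1,-1),(-1,1),(1,1),(1,-1))])
cv2.polylines(im,[np.round(proj(c,q)).astype(int)],True,(255,0,0),1)
a=cv2.resize(c["image"][180:260,190:290],None,fx=4,fy=4,interpolation=cv2.INTER_CUBIC)
def box(im): return cv2.resize(im[180:260,190:290],None,fx=4,fy=4,interpolation=cv2.INTER_NEAREST)
cv2.imwrite("pics/s5.png",np.hstack([a,box(im)])[:,:,::-1])
E
```

```text
ee_pos: [0.4646, 0.4606, 0.1992]
contact_force: [2.1, -1.0, 7.0]
time_s: 12.52
ee_pos: [0.4638, 0.4612, 0.1982]
orientation: [-2.269, -0.0, -2.908]
contact_force: [-0.4, -0.4, -0.2]
opening: 0.0864
finger_force: 0.0
time_s: 13.02
ee_pos: [0.444, 0.5446, 0.3053]
orientation: [-2.274, 0.005, -2.906]
contact_force: [-0.3, 0.1, -1.0]
opening: 0.0868
finger_force: 0.0
slot_left [(0.8, [254.1, 213.8]), (0.73, [252.6, 236.7])]
slot_right [(0.56, [254.9, 215.3])]
panel [(0.65, [253.2, 214.2])]
pred slot centres [[224.4, 207.7], [273.1, 216.4], [247.7, 213.8]] [0.4966 0.3261 0.0834]
```

```bash
python3 - <<'E'
from plan import *
p,R,s=cur(); P=PC+PX*.0036-PZ*.0036+Yr*.0007; print(s["qpos"].round(2))
Rv=Ro.from_matrix(np.stack([-Yr,np.cross(-Z,-Yr),-Z],1)); Rm=Rv*Ro.from_rotvec([0,0,np.pi/2]); Rw=Rv*Ro.from_rotvec([0,0,np.pi])
Rg=Ro.from_matrix(np.stack([Yr,-PZ,-PX],1)); print("tilt",np.degrees((Rw.inv()*Rg).as_rotvec()))
pa=np.array([.46,.42,.42]); pb=np.array([.50,.30,.42]); pc=P+PX*.262+[0,0,.06]; pd=P+PX*.262
for n,a in (("A",rows(p,R,pa,Rv,5)),("B",rows(pa,Rv,pb,Rm,9)),("C",rows(pb,Rm,pc,Rw,9)),("D",rows(pc,Rw,pd,Rg,4))): print(n);[print(x) for x in a]
print(pc,pd)
E
```

```text
[-1.23  0.82  0.27  1.12  0.42  1.85  0.82]
tilt [4.00000000e+01 1.62303748e-15 6.49214993e-15]
A
([2.7, -34.1, 3.3], [-10.02, -0.02, -0.01])
([2.7, -34.1, -2.7], [-10.02, -0.02, -0.01])
([2.7, -33.2, -8.6], [-10.02, -0.02, -0.01])
([2.7, -31.2, -14.3], [-10.02, -0.02, -0.01])
([2.7, -28.2, -19.5], [-10.02, -0.02, -0.01])
B
([-1.2, -14.0, 0.0], [0.0, 0.0, 10.0])
([-3.6, -13.6, 0.0], [0.0, 0.0, 10.0])
([-5.9, -12.7, 0.0], [0.0, 0.0, 10.0])
([-8.1, -11.5, 0.0], [0.0, 0.0, 10.0])
([-9.9, -9.9, 0.0], [0.0, 0.0, 10.0])
([-11.5, -8.1, 0.0], [0.0, 0.0, 10.0])
([-12.7, -5.9, 0.0], [0.0, 0.0, 10.0])
([-13.6, -3.6, 0.0], [0.0, 0.0, 10.0])
([-14.0, -1.2, 0.0], [0.0, 0.0, 10.0])
C
([-15.8, 0.3, 8.4], [0.0, 0.0, 10.0])
([-15.5, 3.0, 8.4], [0.0, 0.0, 10.0])
([-14.7, 5.7, 8.4], [0.0, 0.0, 10.0])
([-13.5, 8.2, 8.4], [0.0, 0.0, 10.0])
([-11.9, 10.4, 8.4], [0.0, 0.0, 10.0])
([-9.9, 12.3, 8.4], [0.0, 0.0, 10.0])
([-7.6, 13.8, 8.4], [0.0, 0.0, 10.0])
([-5.1, 14.9, 8.4], [0.0, 0.0, 10.0])
([-2.4, 15.6, 8.4], [0.0, 0.0, 10.0])
D
([0.0, 0.0, 15.0], [10.0, 0.0, 0.0])
([-0.0, 2.6, 14.8], [10.0, 0.0, 0.0])
([-0.0, 5.1, 14.1], [10.0, 0.0, 0.0])
([0.0, 7.5, 13.0], [10.0, 0.0, 0.0])
[0.53558507 0.16230297 0.34414737] [0.53558507 0.16230297 0.28414737]
```

```bash
python3 -m creep '[{"delta_pos":[2.7,-34,3],"dr":[-10,0,0]},{"delta_pos":[2.7,-34,-3],"dr":[-10,0,0]},{"delta_pos":[2.7,-33,-8],"dr":[-10,0,0]},{"delta_pos":[2.7,-31,-14],"dr":[-10,0,0]},{"delta_pos":[2.7,-28,-20],"dr":[-10,0,0]},{"delta_pos":[0,0,0],"dr":[0,0,0]}]' | head -3
python3 - <<'E'
from plan import *
t=camera("top"); s=camera("side")
def tri(a,b):
    o1,d1=ray(t,a);o2,d2=ray(s,b); k=np.linalg.lstsq(np.stack([d1,-d2],1),o2-o1,rcond=None)[0]
    return (o1+d1*k[0]).round(3),(o2+d2*k[1]).round(3)
print("lamp",tri((243,141),(216,150)))
im=s["image"]; hsv=cv2.cvtColor(im,cv2.COLOR_RGB2HSV)
P=PC+PX*.0036-PZ*.0036+Yr*.0007
m=((hsv[...,0]>8)&(hsv[...,0]<25)&(hsv[...,1]>60)&(hsv[...,2]>70)).astype(np.uint8)
n,l,st,ce=cv2.connectedComponentsWithStats(m)
for i in range(1,n):
    if st[i,4]>150 and 180<ce[i,0]<310 and 170<ce[i,1]<270:
        pts=np.argwhere(l==i)[:,::-1].astype(np.float32); h=cv2.convexHull(pts); print(st[i],ce[i].round(1),cv2.approxPolyDP(h,4,True)[:,0].tolist())
print("pred corners",[proj(s,P+PX*i*.032+Yr*j*.125+PZ*.006).round(0).tolist()[0] for i,j in ((-1,-1),(-1,1),(1,1),(1,-1))])
E
```

```text
time_s: 13.98
ee_pos: [0.4615, 0.4175, 0.4231]
orientation: [3.139, 0.003, -2.915]
lamp (array([0.724, 0.188, 0.228]), array([0.737, 0.198, 0.23 ]))
[ 212  198   73   45 1587] [248.  216.1] [[284.0, 211.0], [274.0, 242.0], [219.0, 231.0], [212.0, 216.0], [216.0, 199.0], [244.0, 198.0]]
pred corners [[280.0, 229.0], [212.0, 216.0], [217.0, 199.0], [284.0, 210.0]]
```

```bash
python3 -m creep '[{"delta_pos":[-1,-14,0],"dr":[0,0,10]},{"delta_pos":[-3.6,-13.6,0],"dr":[0,0,10]},{"delta_pos":[-6,-12.7,0],"dr":[0,0,10]},{"delta_pos":[-8,-11.5,0],"dr":[0,0,10]},{"delta_pos":[-10,-10,0],"dr":[0,0,10]},{"delta_pos":[-11.5,-8,0],"dr":[0,0,10]},{"delta_pos":[-12.7,-6,0],"dr":[0,0,10]},{"delta_pos":[-13.6,-3.6,0],"dr":[0,0,10]},{"delta_pos":[-14,-1,0],"dr":[0,0,10]},{"delta_pos":[-16,0,8],"dr":[0,0,10]},{"delta_pos":[-15.5,3,8],"dr":[0,0,10]},{"delta_pos":[-14.7,5.7,8],"dr":[0,0,10]},{"delta_pos":[-13.5,8,8],"dr":[0,0,10]},{"delta_pos":[-12,10.4,8],"dr":[0,0,10]},{"delta_pos":[-10,12.3,8],"dr":[0,0,10]},{"delta_pos":[-7.6,13.8,8],"dr":[0,0,10]},{"delta_pos":[-5,15,8],"dr":[0,0,10]},{"delta_pos":[-2.4,15.6,8],"dr":[0,0,10]},{"delta_pos":[0,0,0],"dr":[0,0,0]}]'
python3 -m creep '[{"delta_pos":[0,0,15],"dr":[10,0,0]},{"delta_pos":[0,2.6,15],"dr":[10,0,0]},{"delta_pos":[0,5,14],"dr":[10,0,0]},{"delta_pos":[0,7.5,13],"dr":[10,0,0]},{"delta_pos":[0,0,0],"dr":[0,0,0]},{"delta_pos":[0,0,0],"dr":[0,0,0]}]'
python3 - <<'E'
from plan import *
p,R,s=cur(); P=PC+PX*.0036-PZ*.0036+Yr*.0007; Rg=Ro.from_matrix(np.stack([Yr,-PZ,-PX],1))
print(rows(p,R,P+PX*.262,Rg,1),rows(P+PX*.262,Rg,P+PX*.192,Rg,1),s["qpos"].round(2))
E
```

```text
time_s: 16.45
ee_pos: [0.534, 0.1639, 0.3469]
orientation: [3.138, 0.004, 0.235]
contact_force: [1.0, -0.1, -0.9]
opening: 0.0871
finger_force: 0.0
time_s: 17.2
ee_pos: [0.5344, 0.1645, 0.289]
orientation: [-2.447, -0.0, 0.237]
contact_force: [1.0, -0.0, 0.7]
opening: 0.0872
finger_force: 0.0
[([0.7, 5.0, 2.1], [0.23, 0.1, 0.13])] [([0.0, 0.0, 70.0], [0.0, 0.0, 0.0])] [-0.62  0.36  0.52  1.82 -0.92  1.27 -1.04]
```

```bash
python3 -m creep '[{"delta_pos":[0.7,5,2],"dr":[0.2,0.1,0.1]},{"delta_pos":[0,0,35],"dr":[0,0,0]},{"delta_pos":[0,0,35],"dr":[0,0,0]},{"delta_pos":[0,0,0],"dr":[0,0,0]},{"delta_pos":[0,0,0],"dr":[0,0,0]}]'
python3 -m creep '[{"delta_pos":[0,0,0],"dr":[0,0,0]},{"delta_pos":[0,0,0],"dr":[0,0,0]},{"delta_pos":[0,0,0],"dr":[0,0,0]},{"delta_pos":[0,0,0],"dr":[0,0,0]},{"delta_pos":[0,0,0],"dr":[0,0,0]},{"delta_pos":[0,0,0],"dr":[0,0,0]},{"delta_pos":[0,0,0],"dr":[0,0,0]}]' 255 30
python3 - <<'E'
from plan import *
p,R,s=cur(); P=PC+PX*.0036-PZ*.0036+Yr*.0007
print("P in tool (mm)",(1000*R.inv().apply(P-p)).round(1),s["qpos"].round(2))
E
```

```text
time_s: 17.82
ee_pos: [0.5259, 0.2048, 0.2317]
orientation: [-2.441, -0.002, 0.231]
contact_force: [-0.6, -0.4, 0.4]
opening: 0.0867
finger_force: 0.0
time_s: 18.7
ee_pos: [0.5254, 0.2052, 0.2306]
orientation: [-2.44, -0.0, 0.231]
contact_force: [1.5, -0.2, 0.1]
opening: 0.025
finger_force: 0.0
P in tool (mm) [-4.000e-01  1.000e-01  1.927e+02] [-0.65  0.44  0.47  1.87 -1.02  1.16 -0.99]
```

```bash
python3 -m creep '[{"delta_pos":[0,0,0],"dr":[0,0,0]},{"delta_pos":[0,0,0],"dr":[0,0,0]},{"delta_pos":[0,0,0],"dr":[0,0,0]}]'
python3 - <<'E'
from plan import *
# hooks from the wrist/top views
t=camera("top"); s=camera("side")
for n in("top","side"):
  for q in ("hook_left","hook_right","stand"): print(n,q,[(round(d["p"],2),np.round(np.array(d["centre"])*[512,384],1).tolist()) for d in models.look_for(q,n)][:2])
a=t["image"][135:190,295:380]; a=cv2.resize(a,None,fx=7,fy=7,interpolation=cv2.INTER_CUBIC)
b=s["image"][130:190,255:310]; b=cv2.resize(b,None,fx=7,fy=7,interpolation=cv2.INTER_CUBIC)
b=cv2.resize(b,(int(b.shape[1]*385/420),385)); cv2.imwrite("pics/hooks.png",np.hstack([a[:,:440],b])[:,:,::-1]); print(a.shape,b.shape)
E
```

```text
time_s: 19.08
ee_pos: [0.5254, 0.2051, 0.2306]
orientation: [-2.44, -0.0, 0.231]
contact_force: [0.1, -1.3, -0.8]
opening: 0.0118
finger_force: 30.0
top hook_left [(0.98, [333.1, 166.0])]
top hook_right [(0.68, [332.4, 164.5])]
top stand [(0.6, [332.7, 163.4])]
side hook_left [(0.8, [281.6, 171.6])]
side hook_right [(0.78, [282.2, 175.1])]
side stand [(0.66, [280.8, 170.2])]
(385, 595, 3) (385, 352, 3)
```

```bash
python3 - <<'E'
from plan import *
t=camera("top"); im=t["image"]; hsv=cv2.cvtColor(im,cv2.COLOR_RGB2HSV).astype(int)
# raw stats
m=((hsv[...,1]<50)&(hsv[...,2]>130)).astype(np.uint8); m[:138]=0;m[185:]=0;m[:,:300]=0;m[:,375:]=0
n,l,st,ce=cv2.connectedComponentsWithStats(m,connectivity=8)
for i in range(1,n):
    if st[i,4]>=4: 
        pts=np.argwhere(l==i)[:,::-1]; print(st[i].tolist(),ce[i].round(1).tolist())
# base (grey) mask min-area rect
g=((hsv[...,1]<45)&(hsv[...,2]<120)&(hsv[...,2]>40)).astype(np.uint8); g[:140]=0;g[190:]=0;g[:,:298]=0;g[:,372:]=0
n,l,st,ce=cv2.connectedComponentsWithStats(g); i=1+st[1:,4].argmax(); pts=np.argwhere(l==i)[:,::-1].astype(np.float32)
print(st[i],cv2.approxPolyDP(cv2.convexHull(pts),3,True)[:,0].tolist())
ya=np.radians(-13.8); X=np.array([np.cos(ya),np.sin(ya),0]); Y=np.array([-X[1],X[0],0]); M=np.array([.6487,-.1544,.154])
A=im[135:195,298:378]; A=cv2.resize(A,None,fx=9,fy=9,interpolation=cv2.INTER_CUBIC)
B=A.copy()
def L(a,b,col):
    q=np.round((proj(t,np.array([a,b]))-[298,135])*9+4).astype(int); cv2.line(B,q[0].tolist(),q[1].tolist(),col,1)
for s in(1,-1):
    h=M+Y*s*.09
    L(h+X*.026-Z*.004,h-X*.01-Z*.004,(255,0,0)); L(h-X*.01-Z*.004,h-X*.024+Z*.006,(255,0,0))
    pf=h+X*.026; q=[pf+Y*.008+Z*.008,pf-Y*.008+Z*.008,pf-Y*.008+X*.016+Z*.008,pf+Y*.008+X*.016+Z*.008]
    for k in range(4): L(q[k],q[(k+1)%4],(0,0,255))
cv2.imwrite("pics/top5.png",B[:,:,::-1]); print(B.shape)
E
```

```text
[314, 138, 3, 3, 5] [315.2, 138.8]
[355, 141, 20, 9, 96] [365.9, 144.1]
[303, 152, 2, 4, 7] [303.6, 153.7]
[315, 153, 4, 11, 21] [316.3, 158.2]
[309, 164, 2, 3, 5] [309.6, 165.2]
[314, 165, 2, 3, 5] [314.6, 166.2]
[364, 166, 5, 11, 23] [365.8, 170.9]
[314, 172, 3, 2, 6] [315.0, 172.5]
[317, 175, 3, 5, 9] [318.0, 176.8]
[354, 176, 2, 3, 6] [354.5, 177.0]
[364, 179, 2, 2, 4] [364.5, 179.5]
[ 298  145   73   37 1305] [[370.0, 163.0], [358.0, 181.0], [303.0, 167.0], [298.0, 160.0], [309.0, 145.0]]
(540, 720, 3)
```

View pics/top5.png

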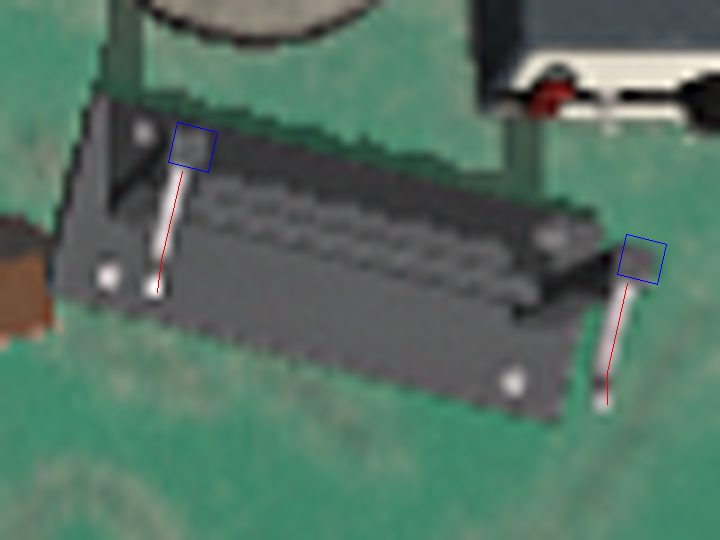

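```bash
cat >> plan.py <<'E'
ya=np.radians(-13.8); Xs=np.array([np.cos(ya),np.sin(ya),0]); Ys=np.array([-Xs[1],Xs[0],0]); M=np.array([.6485,-.1540,.154])
Rh=Ro.from_matrix(np.stack([Ys,Xs,-Z],1)); PT=np.array([-.0004,.0001,.1927])
def tcp(dx,dz): return M+Z*(-.021+dz)+Xs*dx-Rh.apply(PT)
E
python3 - <<'E'
from plan import *
p,R,s=cur(); p0=p+R.apply([0,0,-.06]); p1=np.array([.49,.13,.40]); Rt=Ro.from_matrix(np.stack([Yr,Xr,-Z],1))
p2=tcp(-.055,.05); p3=tcp(-.055,.0145)
print("grip err deg",np.degrees((Ro.from_matrix(np.stack([Yr,-PZ,-PX],1)).inv()*R).as_rotvec()).round(2),p0,p2,p3)
pm=np.array([.50,.15,.36])
for n,a in (("A",rows(p0,R,pm,Rt,4)),("B",rows(pm,Rt,p1,Rh,6)),("C",rows(p1,Rh,p2,Rh,6))): print(n);[print(x) for x in a]
E
```

```text
grip err deg [0.2  0.12 0.13] [0.53422206 0.16741932 0.27645175] [ 0.59508591 -0.14046835  0.3757    ] [ 0.59508591 -0.14046835  0.3402    ]
A
([-9.3, -11.7, -17.4], [-10.05, -0.02, -0.04])
([-9.3, -8.5, -19.2], [-10.05, -0.02, -0.04])
([-9.3, -5.0, -20.4], [-10.05, -0.02, -0.04])
([-9.3, -1.4, -21.0], [-10.05, -0.02, -0.04])
B
([-2.4, 2.9, -6.7], [0.0, 0.0, -10.47])
([-2.9, 2.4, -6.7], [0.0, 0.0, -10.47])
([-3.3, 1.8, -6.7], [0.0, 0.0, -10.47])
([-3.5, 1.2, -6.7], [0.0, 0.0, -10.47])
([-3.7, 0.5, -6.7], [0.0, 0.0, -10.47])
([-3.7, -0.1, -6.7], [0.0, 0.0, -10.47])
C
([-39.6, 27.8, 4.1], [0.0, 0.0, 0.0])
([-39.6, 27.8, 4.1], [0.0, 0.0, 0.0])
([-39.6, 27.8, 4.1], [0.0, 0.0, 0.0])
([-39.6, 27.8, 4.1], [0.0, 0.0, 0.0])
([-39.6, 27.8, 4.1], [0.0, 0.0, 0.0])
([-39.6, 27.8, 4.1], [0.0, 0.0, 0.0])
```

```bash
python3 -m creep '[{"delta_pos":[0,0,-20],"dr":[0,0,0]},{"delta_pos":[0,0,-40],"dr":[0,0,0]},{"delta_pos":[-9.3,-11.7,-17.4],"dr":[-10,0,0]},{"delta_pos":[-9.3,-8.5,-19],"dr":[-10,0,0]},{"delta_pos":[-9.3,-5,-20.4],"dr":[-10,0,0]},{"delta_pos":[-9.3,-1.4,-21],"dr":[-10,0,0]},{"delta_pos":[-2.4,2.9,-6.7],"dr":[0,0,-10.5]},{"delta_pos":[-3,2.4,-6.7],"dr":[0,0,-10.5]},{"delta_pos":[-3.3,1.8,-6.7],"dr":[0,0,-10.5]},{"delta_pos":[-3.5,1.2,-6.7],"dr":[0,0,-10.5]},{"delta_pos":[-3.7,0.5,-6.7],"dr":[0,0,-10.5]},{"delta_pos":[-3.7,0,-6.7],"dr":[0,0,-10.4]},{"delta_pos":[0,0,0],"dr":[0,0,0]}]'
python3 -m creep '[{"delta_pos":[-39.6,27.8,4],"dr":[0,0,0]},{"delta_pos":[-39.6,27.8,4],"dr":[0,0,0]},{"delta_pos":[-39.6,27.8,4],"dr":[0,0,0]},{"delta_pos":[-39.6,27.8,4],"dr":[0,0,0]},{"delta_pos":[-39.6,27.8,4],"dr":[0,0,0]},{"delta_pos":[-39.6,27.8,4],"dr":[0,0,0]},{"delta_pos":[0,0,0],"dr":[0,0,0]},{"delta_pos":[0,0,0],"dr":[0,0,0]}]'
python3 - <<'E'
from plan import *
p,R,s=cur(); print(rows(p,R,tcp(-.055,.0145),Rh,1),s["qpos"].round(2))
c=camera("top"); im=c["image"]; P=p+R.apply(PT); X,Y,N=Z,Ys,-Xs
t2=camera("side")
for n,cc in(("top",c),("side",t2)):
  for q in ("slot_left","slot_right","hook_left","hook_right"): print(n,q,[(round(d["p"],2),np.round(np.array(d["centre"])*[512,384],1).tolist()) for d in models.look_for(q,n)][:2])
  print("pred slots",proj(cc,np.array([P+X*.0065+Y*.09,P+X*.0065-Y*.09])).round(1).tolist(),"hooks",proj(cc,np.array([M+Ys*.09,M-Ys*.09])).round(1).tolist())
# panel outline in side view by colour
hsv=cv2.cvtColor(t2["image"],cv2.COLOR_RGB2HSV); m=((hsv[...,0]>8)&(hsv[...,0]<25)&(hsv[...,1]>60)&(hsv[...,2]>70)).astype(np.uint8)
pr=proj(t2,np.array([P+X*i*.032+Y*j*.125+N*.006 for i,j in((-1,-1),(-1,1),(1,1),(1,-1))])); print("pred corners",pr.round(0).tolist())
n,l,st,ce=cv2.connectedComponentsWithStats(m)
for i in range(1,n):
    if st[i,4]>60 and np.abs(ce[i]-pr.mean(0)).max()<40:
        h=cv2.convexHull(np.argwhere(l==i)[:,::-1].astype(np.float32)); print(st[i].tolist(),cv2.approxPolyDP(h,2.5,True)[:,0].tolist())
E
```

```text
time_s: 21.15
ee_pos: [0.4902, 0.1283, 0.4009]
orientation: [-3.141, -0.004, 1.325]
contact_force: [-0.4, 0.4, -3.0]
opening: 0.0118
finger_force: 30.0
time_s: 22.15
ee_pos: [0.5949, -0.1408, 0.3746]
orientation: [-3.139, -0.003, 1.325]
contact_force: [-0.5, 0.9, -4.1]
opening: 0.0117
finger_force: 30.0
[([0.3, 0.2, 34.4], [-0.14, -0.19, -0.3])] [-0.44  0.39  0.77  1.58 -0.28  1.29  0.13]
top slot_left [(0.64, [323.1, 174.1])]
top slot_right [(0.8, [318.1, 177.0]), (0.65, [316.8, 157.6])]
top hook_left [(0.6, [321.8, 161.3]), (0.46, [318.0, 176.1])]
top hook_right [(0.69, [321.3, 160.3])]
pred slots [[314.1, 175.0], [365.3, 187.7]] hooks [[316.2, 160.6], [365.9, 173.0]]
side slot_left [(0.6, [291.2, 143.9])]
side slot_right [(0.84, [291.6, 142.9])]
side hook_left [(0.62, [194.7, 223.0]), (0.55, [274.3, 171.8])]
side hook_right [(0.67, [271.2, 174.4])]
pred slots [[277.1, 147.6], [305.4, 138.6]] hooks [[268.3, 152.1], [296.3, 143.1]]
pred corners [[311.0, 145.0], [272.0, 158.0], [272.0, 144.0], [312.0, 132.0]]
[270, 132, 42, 27, 576] [[311.0, 133.0], [309.0, 146.0], [276.0, 158.0], [270.0, 157.0], [271.0, 143.0]]
```

```bash
python3 -m creep '[{"delta_pos":[0,0,34.4],"dr":[-0.1,-0.2,-0.3]},{"delta_pos":[0,0,0],"dr":[0,0,0]},{"delta_pos":[0,10,0],"dr":[0,0,0]},{"delta_pos":[0,6,0],"dr":[0,0,0]},{"delta_pos":[0,6,0],"dr":[0,0,0]},{"delta_pos":[0,6,0],"dr":[0,0,0]},{"delta_pos":[0,0,0],"dr":[0,0,0]}]'
python3 - <<'E'
from plan import *
p,R,s=cur(); print(rows(p,R,tcp(-.027,.0145),Rh,1))
E
```

```text
time_s: 23.52
ee_pos: [0.6226, -0.1475, 0.3405]
orientation: [3.141, 0.001, 1.334]
contact_force: [-0.2, 0.8, -2.8]
opening: 0.0115
finger_force: 30.0
[([0.2, -0.3, 0.3], [0.02, 0.03, 0.22])]
```

```bash
python3 -m creep '[{"delta_pos":[0,5,0],"dr":[0,0,0]},{"delta_pos":[0,5,0],"dr":[0,0,0]},{"delta_pos":[0,0,0],"dr":[0,0,0]}]' | grep -E "ee|cont"
python3 -m creep '[{"delta_pos":[0,5,0],"dr":[0,0,0]},{"delta_pos":[0,6,0],"dr":[0,0,0]},{"delta_pos":[0,6,0],"dr":[0,0,0]},{"delta_pos":[0,0,0],"dr":[0,0,0]},{"delta_pos":[0,0,0],"dr":[0,0,0]}]'| grep -E "ee|cont|time"
python3 - <<'E'
from plan import *
p,R,s=cur(); print(rows(p,R,tcp(0,.0),Rh,1)); P=p+R.apply(PT)
c=camera("side"); hsv=cv2.cvtColor(c["image"],cv2.COLOR_RGB2HSV); m=((hsv[...,0]>8)&(hsv[...,0]<25)&(hsv[...,1]>60)&(hsv[...,2]>70)).astype(np.uint8)
pr=proj(c,np.array([P+Z*i*.032+Ys*j*.125-Xs*.006 for i,j in((-1,-1),(-1,1),(1,1),(1,-1))])); print("pred",pr.round(0).tolist())
n,l,st,ce=cv2.connectedComponentsWithStats(m)
for i in range(1,n):
    if st[i,4]>60 and np.abs(ce[i]-pr.mean(0)).max()<40:
        h=cv2.convexHull(np.argwhere(l==i)[:,::-1].astype(np.float32)); print(st[i].tolist(),cv2.approxPolyDP(h,2.5,True)[:,0].tolist())
E
```

```text
ee_pos: [0.6322, -0.1497, 0.3405]
contact_force: [0.5, 0.0, -4.4]
time_s: 24.52
ee_pos: [0.6484, -0.1537, 0.3404]
contact_force: [-0.4, -0.2, -3.9]
[([0.2, 0.1, 14.7], [0.0, 0.02, 0.21])]
pred [[302.0, 149.0], [263.0, 163.0], [263.0, 149.0], [303.0, 137.0]]
[261, 137, 42, 27, 591] [[302.0, 138.0], [300.0, 150.0], [262.0, 162.0], [262.0, 148.0]]
```

No contact on entering; now lower onto the hooks.

```bash
python3 -m creep '[{"delta_pos":[0,0,5],"dr":[0,0,0]},{"delta_pos":[0,0,5],"dr":[0,0,0]},{"delta_pos":[0,0,2],"dr":[0,0,0]},{"delta_pos":[0,0,0],"dr":[0,0,0]}]'| grep -E "ee|cont"
python3 -m creep '[{"delta_pos":[0,0,1.5],"dr":[0,0,0]},{"delta_pos":[0,0,0],"dr":[0,0,0]}]'| grep -E "ee|cont"
python3 -m creep '[{"delta_pos":[0,0,1.5],"dr":[0,0,0]},{"delta_pos":[0,0,0],"dr":[0,0,0]}]'| grep -E "ee|cont"
python3 -c "
from cell import r
s=r.get_state();print(s['wrist_torque'],s['contact_force'],s['ee_pos'])"
```

```text
ee_pos: [0.6484, -0.1536, 0.3283]
contact_force: [0.2, 0.1, -3.3]
ee_pos: [0.6485, -0.1536, 0.327]
contact_force: [-0.6, 0.5, -3.2]
ee_pos: [0.6485, -0.1537, 0.3258]
contact_force: [0.4, -0.1, -1.6]
[-0.20669436  0.10036179  0.02312828] [ 0.3777675  -0.08811475 -1.59069935] [ 0.6485155  -0.15367864  0.32576125]
```

```bash
python3 -m creep '[{"delta_pos":[0,0,1],"dr":[0,0,0]},{"delta_pos":[0,0,0],"dr":[0,0,0]}]'| grep -E "ee|cont"
python3 -c "
from cell import r
s=r.get_state();print(s['wrist_torque'],s['finger_force'])"
python3 -m creep '[{"delta_pos":[0,0,1],"dr":[0,0,0]},{"delta_pos":[0,0,0],"dr":[0,0,0]},{"delta_pos":[0,0,0],"dr":[0,0,0]},{"delta_pos":[0,0,0],"dr":[0,0,0]}]'| grep -E "ee|cont"
python3 -c "
from cell import r
s=r.get_state();print(s['wrist_torque'],s['finger_force'])"
```

```text
ee_pos: [0.6485, -0.1538, 0.3256]
contact_force: [-4.1, 1.0, 6.3]
[ 0.10112984  0.87662802 -0.02804212] 29.99594235996483
ee_pos: [0.6484, -0.1538, 0.3255]
contact_force: [-5.8, 3.2, 12.9]
[ 0.3717811   1.57286748 -0.0192547 ] 29.996102274453733
```

```bash
python3 -m creep '[{"delta_pos":[0,0,-1.2],"dr":[0,0,0]},{"delta_pos":[0,0,0],"dr":[0,0,0]},{"delta_pos":[0,0,0],"dr":[0,0,0]}]'| grep -E "ee|cont|fing"
python3 -m creep '[{"delta_pos":[0,0,0],"dr":[0,0,0]},{"delta_pos":[0,0,0],"dr":[0,0,0]},{"delta_pos":[0,0,0],"dr":[0,0,0]},{"delta_pos":[0,0,0],"dr":[0,0,0]},{"delta_pos":[0,0,0],"dr":[0,0,0]},{"delta_pos":[0,0,0],"dr":[0,0,0]}]' 120
python3 - <<'E'
from plan import *
p,R,s=cur(); P=M-Z*.021
c=camera("side"); hsv=cv2.cvtColor(c["image"],cv2.COLOR_RGB2HSV); m=((hsv[...,0]>8)&(hsv[...,0]<25)&(hsv[...,1]>60)&(hsv[...,2]>70)).astype(np.uint8)
pr=proj(c,np.array([P+Z*i*.032+Ys*j*.125-Xs*.006 for i,j in((-1,-1),(-1,1),(1,1),(1,-1))])); print("pred",pr.round(0).tolist())
n,l,st,ce=cv2.connectedComponentsWithStats(m)
for i in range(1,n):
    if st[i,4]>60 and np.abs(ce[i]-pr.mean(0)).max()<40:
        h=cv2.convexHull(np.argwhere(l==i)[:,::-1].astype(np.float32)); print(st[i].tolist(),cv2.approxPolyDP(h,2.5,True)[:,0].tolist())
E
```

```text
ee_pos: [0.6485, -0.1537, 0.3256]
contact_force: [-3.7, 1.5, 7.2]
finger_force: 30.0
time_s: 27.45
ee_pos: [0.6485, -0.1537, 0.3247]
orientation: [3.141, 0.0, 1.334]
contact_force: [0.6, 0.5, -0.6]
opening: 0.0457
finger_force: 0.0
pred [[302.0, 152.0], [263.0, 166.0], [263.0, 152.0], [302.0, 140.0]]
[261, 139, 42, 28, 589] [[302.0, 141.0], [301.0, 152.0], [276.0, 163.0], [262.0, 165.0], [262.0, 151.0], [298.0, 139.0]]
```

```bash
python3 -m creep '[{"delta_pos":[0,0,-15],"dr":[0,0,0]},{"delta_pos":[0,0,-30],"dr":[0,0,0]},{"delta_pos":[0,0,-50],"dr":[0,0,0]},{"delta_pos":[0,0,-50],"dr":[0,0,0]},{"delta_pos":[0,0,0],"dr":[0,0,0]},{"delta_pos":[0,0,0],"dr":[0,0,0]},{"delta_pos":[0,0,0],"dr":[0,0,0]},{"delta_pos":[0,0,0],"dr":[0,0,0]},{"delta_pos":[0,0,0],"dr":[0,0,0]},{"delta_pos":[0,0,0],"dr":[0,0,0]},{"delta_pos":[0,0,0],"dr":[0,0,0]},{"delta_pos":[0,0,0],"dr":[0,0,0]}]'
python3 - <<'E'
from plan import *
P=M-Z*.021
for k in range(2):
    c=camera("side"); hsv=cv2.cvtColor(c["image"],cv2.COLOR_RGB2HSV); m=((hsv[...,0]>8)&(hsv[...,0]<25)&(hsv[...,1]>60)&(hsv[...,2]>70)).astype(np.uint8)
    n,l,st,ce=cv2.connectedComponentsWithStats(m)
    for i in range(1,n):
        if st[i,4]>60 and np.abs(ce[i]-[282,152]).max()<40:
            h=cv2.convexHull(np.argwhere(l==i)[:,::-1].astype(np.float32)); print(st[i].tolist(),cv2.approxPolyDP(h,2.5,True)[:,0].tolist())
E
```

```text
time_s: 29.0
ee_pos: [0.6484, -0.1536, 0.4698]
orientation: [3.141, 0.0, 1.334]
contact_force: [1.2, -0.5, -0.4]
opening: 0.0461
finger_force: 0.0
[261, 140, 42, 27, 608] [[302.0, 141.0], [301.0, 152.0], [262.0, 165.0], [262.0, 151.0]]
[261, 140, 42, 27, 608] [[302.0, 141.0], [301.0, 152.0], [262.0, 165.0], [262.0, 151.0]]
```

```bash
python3 -c "
from cell import job
print(job.finish_job())"
```

```text
the job is handed in; nothing more can be done
None
```

I stood the panel in the rest, let it go, then hung it by both slots on the stand's hooks, pegs outward, and handed the job in at about 29 s; it hung steady in the last side-camera frames, but no verdict came back.

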